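# Stow the beakers, seat the double lid, lift off the outer lid alone

## Task

Pack the cook set: stand the wide beaker in the saucepan and the narrow beaker inside the wide one, then carry the two nested lids over together by the inner lid's black knob and lower them all the way home on the saucepan before letting go of the knob. Then take the outer lid by its collar and lift it alone straight up off the knob, leaving the inner lid lying shut on the saucepan. Finish while still holding the outer lid in the gripper, level and still, well clear above the knob, and do not shift any other thing on the table.

Things in the scene. Friction and masses are not known exactly. Their poses are not given: they have to be found in the camera images.
- saucepan: steel saucepan, open on top, loose, about 0.7 kg: outer diameter 170 mm, inner diameter 164 mm, 101 mm high, floor 4 mm thick. Origin: centre of its underside; z up. Its short black handle points along its -x at 81 mm height, reaching 173 mm from the axis. It is clear of the lids when they are on
- wide_beaker: wide steel beaker, no handle, open on top, straight-sided, about 90 g: outer diameter 58 mm, inner diameter 52 mm, 54 mm high, floor 4 mm thick. Origin: centre of its underside; z up
- narrow_beaker: narrow steel beaker, no handle, open on top, straight-sided, about 80 g: outer diameter 40 mm, 78 mm high, floor 4 mm thick; standing in the wide beaker it rises 28 mm above the wide one's rim. The two beakers may stand in either place. Origin: centre of its underside; z up
- inner_lid: inner lid, steel, 0.25 kg: plug 8 mm deep (diameter 146 widening to 156 mm) that drops into the saucepan's mouth; flange diameter 174, 5 mm thick, that rests on its rim; upright central knob. Starts on the table on its plug, carrying the outer lid. Home on the saucepan its origin is 93 mm above the saucepan's. Origin: centre of the plug's underside; z up
- knob_top (a point): centre of the top of the inner lid's knob: a black upright cylinder, diameter 20 mm, from 13 to 75 mm above the inner lid's origin. It passes freely through the outer lid's collar and rises 30 mm above it. Lifting by it carries both lids
- outer_lid: outer lid, aluminium, 0.2 kg, lying loose on the inner lid: cap of diameter 188 mm, 9 mm high, its 5 mm skirt (inner diameter 180) round the inner lid's flange. Origin: centre of the skirt's lower edge, 8 mm above the inner lid's origin when nested; z up. Raised 67 mm from there it is free of the knob
- collar_top (a point): centre of the top of the outer lid's upright collar: tube of outer diameter 42 mm, bore 28 mm, from 9 to 37 mm above the outer lid's origin
- mug_a: bystander: yellow plastic mug with a handle, diameter 80 mm, 85 mm high. Origin: centre of its underside
- mug_b: bystander: purple plastic mug with a handle, diameter 80 mm, 85 mm high. Origin: centre of its underside
- saucer: bystander: white ceramic saucer, diameter 116 mm, 18 mm high. Origin: centre of its underside
- canister: bystander: closed aluminium canister, diameter 94 mm, 156 mm high. Origin: centre of its underside
- spoon: bystander: steel spoon 160 mm long lying along its x axis, less than 25 mm high
- matchbox: bystander: cardboard matchbox 53 x 36 x 16 mm. Origin: centre of its underside
Not all that is in view belongs to the job. Leave any blue or yellow look-alike of the narrow_beaker alone. Leave any red look-alike of the inner_lid alone.

How it is judged (in metres and radians):
On the way, in this order (a step that is already met when the one before it is completed fails the run):
1. the wide beaker stands in the saucepan and the narrow beaker in the wide one (z of wide_beaker in the frame of saucepan between 0 and 0.01 m and horizontal distance between wide_beaker and saucepan below 0.058 m and z of narrow_beaker in the frame of wide_beaker between 0 and 0.01 m and horizontal distance between narrow_beaker and wide_beaker below 0.012 m), for 0.2 s.
2. both lids, nested, are home on the saucepan while the knob is still held (z of inner_lid in the frame of saucepan between 0.089 and 0.097 m and horizontal distance between inner_lid and saucepan below 0.008 m and angle between the z axis of inner_lid and the z axis of saucepan, either way round below 0.06 rad and z of outer_lid in the frame of inner_lid between 0.004 and 0.012 m and horizontal distance between outer_lid and inner_lid below 0.008 m and contact force between the fingers and inner_lid above 0.5 N), for 0.1 s.
3. the knob is let go and both lids stay home (z of inner_lid in the frame of saucepan between 0.089 and 0.097 m and horizontal distance between inner_lid and saucepan below 0.008 m and angle between the z axis of inner_lid and the z axis of saucepan, either way round below 0.06 rad and z of outer_lid in the frame of inner_lid between 0.004 and 0.012 m and horizontal distance between outer_lid and inner_lid below 0.008 m and contact force between the fingers and inner_lid below 0.2 N), for 0.1 s.
At the end, for the whole second after the job is handed in: The gripper holds the outer lid still, level (0.2 rad), its lower edge 10 mm or more above the knob's top; the inner lid lies home on the upright saucepan (4 mm in height, 8 mm sideways, 0.06 rad), touched by nothing above; narrow beaker in wide beaker on the saucepan's floor (all of step 1 and z of inner_lid in the frame of saucepan between 0.089 and 0.097 m and horizontal distance between inner_lid and saucepan below 0.008 m and angle between the z axis of inner_lid and the z axis of saucepan, either way round below 0.06 rad and z of outer_lid in the frame of inner_lid above 0.085 m and angle between outer_lid's own z axis and vertical below 0.2 rad and contact force between the fingers and outer_lid above 1 N and contact force between outer_lid and inner_lid below 0.1 N and contact force between the fingers and inner_lid below 0.2 N and linear speed of outer_lid below 0.03 m/s and linear speed of inner_lid below 0.02 m/s and angle between saucepan's own z axis and vertical below 0.05 rad); the arm keeps its last pose, push and grip.
It fails at once if the lids come apart (more than 12 mm) while the inner lid is not home on the saucepan (z of outer_lid in the frame of inner_lid above 0.02 m and not (z of inner_lid in the frame of saucepan between 0.089 and 0.097 m and horizontal distance between inner_lid and saucepan below 0.008 m and angle between the z axis of inner_lid and the z axis of saucepan, either way round below 0.06 rad)).
It fails at once if a bystander is shifted by more than 30 mm or knocked over (distance of any of mug_a, mug_b, saucer, canister, spoon, matchbox from where it was at the start of the episode above 0.03 m or angle between any of mug_a, mug_b, saucer, canister's own z axis and vertical above 0.4 rad).
It also fails if it takes over 61 s, if anything falls off the work surface, if the arm or the gripper's body presses on something with over 40 N, if the wrist force passes 120 N, or if a joint passes its speed limit or range.

## Robot

A 6-joint arm with a two-finger parallel gripper is mounted at the origin on the work surface. World frame = base frame: x ahead of the robot, y to its left, z up, the work surface at z = 0. Lengths are in mm, angles in degrees, forces in N, time in s.
With the tool pointing down it reaches from about 300 to 850 mm from the base axis. Payload 4.2 kg.
Tool frame: the origin (TCP) lies midway between the tips of the shut fingers; the grasp point (between the pads) lies 19 mm behind it (pinch_z is the distance from the TCP to the grasp point, in mm); z points along the fingers, y is the line along which they close (so a half turn about z gives the same grasp; the last joint's range is limited). The gripper opens to 91 mm and grips with 3 to 60 N. Pads are 32 mm wide; open, the fingers measure 118 mm over their backs; the gripper's body (76 mm by 178 mm) begins 60 mm behind the grasp point.
Start: joints at [-1.146, 18.312, 89.639, -0, 72.044, -1.146], TCP at [575.016, 0, 213.976] pointing down, gripper open.
Joint ranges: [-177.97, 177.97], [-48.28, 115.42], [12.27, 149.76], [-77.06, 257.06], [2.81, 150.46], [-146.56, 146.56]. Speed limits (degrees/s): [147.25, 147.25, 180, 180, 180, 180].

## Interface

Orientations are given as [roll, pitch, yaw] about the fixed x, y, z axes, in that order (R = Rz(yaw) Ry(pitch) Rx(roll)).
In Python, from workcell import * gives the robot as it stands.
- The arm moves only by the tool step_arm, never from a script. Its argument "steps" is a list of rows, each a list of 7 numbers: the turn, a rotation vector about the tool's x, y, z in degrees, then the shift along the tool's x, y, z in mm, then the opening, from 0 (shut) to 1 (fully open). In form: [[rx, ry, rz, x, y, z, hand], ...]. A call has exactly 8 rows; each row shifts and turns the commanded pose from where the row before left it, along the tool's axes as they then stand; what a row does not reach is not made up. A row lasts 1/8 s, in which the tool goes at most 62.5 mm and 10.7 degrees, less where a joint would pass 70% of its speed; a pose out of reach is approached as far as the arm can. A call is refused whole if a number of a shift passes 62.5 or a number of a turn 10.7, either way. A call with a gripper value outside its range is refused whole. The fingers move at their own pace and stop on an object; "force" is the grip in N (left out, the last holds). Time passes only in rows, so rows that do not move let the fingers close, or fill a call up. It gives the time, the measured TCP pose, the force, the opening and the grip force at its end, in the units of the state.
- state(): the state, without advancing time (a new reading comes with each control period).
- grab_frame(name): name is "scene" or "side" or "wrist"; returns a dict with "image" (420x560x3 uint8, blue, green, red), "fovy" (degrees; the focal length in pixels is half the picture's height over the tangent of half this angle, whatever the lens; pixels are square), "cx", "cy" (the principal point, pixels), "origin" and "rotation" of the camera in the world; the wrist camera has in their place "tool_from_camera" (4x4, takes a point from camera to tool coordinates, whose origin is the TCP and whose axes are the flange's). Camera axes: x right, y down, z forward; pixel columns grow to the right and rows downward; lengths in mm; the calibration is good to about 2 mm. The wrist camera is an equidistant fisheye: a pixel r from the principal point sees the ray r / f radians off the axis. A picture is of the moment at which its call begins: read the wrist's pose just before it. There is no depth.
- job_done(): hands the job in; it is judged then, once.
The state is a dict: "time_s": time; "qpos": joint angles; "qvel": joint speeds; "effort": joint torques, N m; "ee_pos": TCP position; "ee_rot": TCP orientation; "force": force on the tool from outside, world axes, zero at the start; "torque": the same for the moment, N m; "gripper_width": finger opening in mm; "gripper_force": force on a finger pad.
Only numpy, scipy, OpenCV 4.12 (cv2) and the standard library are available. Lean on these libraries where they do the work, as an engineer would, in place of code of your own. Each camera call takes 0.05 s, during which the arm holds its last target. There are 200 camera calls.

## Working session

There is one attempt and no reset: what is moved stays moved. The work goes in short steps, Python scripts to look and compute and a tool call to move; the robot and the scene stay as the last step left them, time stands still between calls to the robot, and variables do not carry over. Pictures are saved under pics/ and viewed, at most 11 in all, crops included, and the job is handed in when it is done.

Besides the shell and the picture viewer there is one more tool, called after "Emit:" as name(argument=value, ...), one argument or row to a line, values as JSON. step_arm: Moves the arm, as the interface text tells. Its arguments: {"type":"object","properties":{"steps":{"type":"array","items":{"type":"array","items":{"type":"number"}}},"force":{"type":"number"}},"required":["steps"]}

```bash
mkdir -p pics; cat > h.py <<'E'
from workcell import *
import numpy as np, cv2
def cam(fr):
    im=fr["image"]; f=im.shape[0]/2/np.tan(np.radians(fr["fovy"])/2); return f
def onplane(fr,uv,z):
    f=cam(fr); R=np.array(fr["rotation"]); o=np.array(fr["origin"])
    d=R@np.array([(uv[0]-fr["cx"])/f,(uv[1]-fr["cy"])/f,1.]); return o+d*(z-o[2])/d[2]
def proj(fr,p):
    f=cam(fr); c=np.array(fr["rotation"]).T@(np.array(p,float)-np.array(fr["origin"])); return np.array([fr["cx"]+f*c[0]/c[2],fr["cy"]+f*c[1]/c[2]])
E
python3 - <<'E'
from h import *
print(state())
for n in("scene","side"):
    fr=grab_frame(n); cv2.imwrite(f"pics/{n}0.png",fr["image"]); np.save(f"{n}0.npy",fr,allow_pickle=True)
    print(n,fr["fovy"],fr["cx"],fr["cy"],fr["origin"],np.round(fr["rotation"],3).tolist())
E
```

```text
{'time_s': 0.0, 'qpos': array([-1.14588914e+00,  1.83492542e+01,  8.97075140e+01,  2.94407944e-04,
        7.20443262e+01, -1.14567580e+00]), 'qvel': array([-0.0481158 , -0.03171548, -0.00921551,  0.05579757,  0.02609438,
       -0.11211475]), 'effort': array([-5.01459035e-04, -4.12465632e+01, -2.31973493e+01,  7.28826877e-02,
        4.58198413e-02, -1.41870069e-04]), 'ee_pos': array([5.74478302e+02, 1.31084543e-02, 2.13136713e+02]), 'ee_rot': array([-1.79898931e+02, -2.30118198e-03,  8.99996936e+01]), 'force': array([-0.40004482,  0.64049927,  0.08726531]), 'torque': array([-0.02417007,  0.03667092,  0.02481416]), 'gripper_force': 0.0, 'gripper_width': 91.04298636511608}
scene 49.58668165317239 287.3173419393249 211.5051742062582 [1142.14831223 -105.91078672 1171.26389031] [-150.155, 0.458, 79.19]
side 52.95290311322131 278.48782341008274 212.32997961628286 [ 187.57596256 -758.34680747  864.80058605] [-132.756, 0.462, -23.104]
```

View pics/scene0.png

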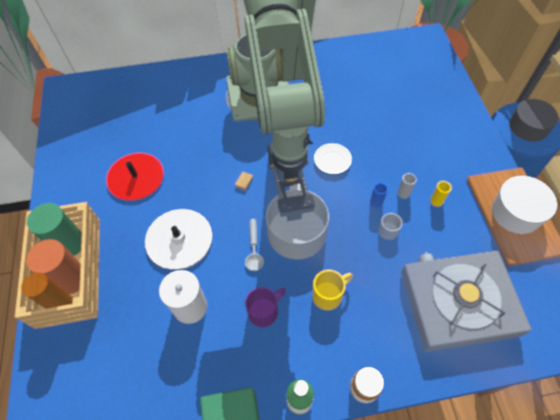

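View pics/side0.png

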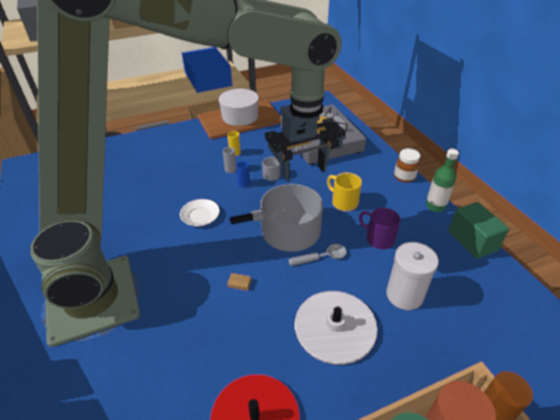

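Scene view candidates:
- **Narrow beaker:** grey (407,186), blue (379,195) or yellow (441,194). I choose the grey one.
- **Wide beaker:** grey (390,227).
- **Lids:** pale lid with collar and black knob (178,238), or red (135,177). I choose the pale one.
- **Saucepan:** the handled pan at (298,225), not the white pot at (525,205).

The canister at (183,297) is close to the lids. Next I measure with masks and take one close crop.

```bash
sed -i 's/R=np.array(fr\["rotation"\])/R=rot(fr)/; s/np.array(fr\["rotation"\]).T/rot(fr).T/' h.py; cat >> h.py <<'E'
from scipy.spatial.transform import Rotation as Ro
from scipy.optimize import least_squares
def rot(fr): return Ro.from_euler("xyz",fr["rotation"],degrees=True).as_matrix()
def comp(mask,seed):
    n,l,s,c=cv2.connectedComponentsWithStats(mask.astype(np.uint8),connectivity=4)
    y,x=np.nonzero(l); i=np.argmin((x-seed[0])**2+(y-seed[1])**2); k=l[y[i],x[i]]
    return (l==k).astype(np.uint8), s[k]
def cyl(fr,m,r):
    "axis bearing line and distance of an upright cylinder from silhouette's extreme bearings"
    f=cam(fr);R=rot(fr);o=np.array(fr["origin"]);y,x=np.nonzero(m)
    a=[]
    for e in(-.5,.5):
        d=np.c_[(x+e-fr["cx"])/f,(y-fr["cy"])/f,np.ones(len(x))]@R.T
        c=R[:,2]; b=np.arctan2(d[:,1]*c[0]-d[:,0]*c[1],d[:,0]*c[0]+d[:,1]*c[1]); a+=[b.min(),b.max()]
    lo,hi=min(a),max(a); mid=(lo+hi)/2+np.arctan2(R[1,2],R[0,2]); D=r/np.sin((hi-lo)/2)
    u=np.array([np.cos(mid),np.sin(mid)]); return o[:2],u,o[:2]+u*D
def cross(A,B):
    M=np.c_[A[1],-B[1]]; t=np.linalg.solve(M,B[0]-A[0]); return A[0]+A[1]*t[0]
def circ(fr,m,z,r,it=3000):
    "circle of known radius through the mask contour cast onto plane z (ransac)"
    c=max(cv2.findContours(m,cv2.RETR_EXTERNAL,cv2.CHAIN_APPROX_NONE)[0],key=len)[:,0]
    P=np.array([onplane(fr,p,z)[:2] for p in c]); rng=np.random.default_rng(0);best=(0,None)
    for _ in range(it):
        a,b=P[rng.choice(len(P),2,False)]; h=np.linalg.norm(b-a)/2
        if h<r*.4 or h>=r: continue
        nrm=np.array([-(b-a)[1],(b-a)[0]])/2/h
        for s in(-1,1):
            q=(a+b)/2+s*nrm*np.sqrt(r*r-h*h); k=np.abs(np.linalg.norm(P-q,axis=1)-r)<2
            if k.sum()>best[0]: best=(k.sum(),q,k)
    Q=P[best[2]]; q=least_squares(lambda q:np.linalg.norm(Q-q,axis=1)-r,best[1]).x
    return q,best[0],len(P)
E
python3 - <<'E'
from h import *
F={n:np.load(f"{n}0.npy",allow_pickle=True).item() for n in("scene","side")}
S={n:cv2.cvtColor(F[n]["image"],cv2.COLOR_BGR2HSV) for n in F}
grey={n:((S[n][...,1]<95)&(S[n][...,2]>70)) for n in F}
blk={n:(S[n][...,2]<60) for n in F}
T={"wide":(grey,(390,227),(271,168),29,54),"narrow":(grey,(407,186),(229,160),20,78),"lid":(grey,(160,245),(335,345),94,17),
"pan":(grey,(300,240),(290,230),85,101),"canister":(grey,(183,300),(410,280),47,156),"knob":(blk,(176,231),(337,314),10,75)}
for k,(M,a,b,r,z) in T.items():
    L={}
    for n,s in(("scene",a),("side",b)):
        m,st=comp(M[n],s); L[n]=cyl(F[n],m,r); q=circ(F[n],m,z,r) if k!="knob" else None
        print(k,n,"bbox",st.tolist(),"cyl",np.round(L[n][2]),"circ",None if q is None else (np.round(q[0],1),q[1:]))
    print("   cross",np.round(cross(L["scene"],L["side"]),1))
a=F["scene"]["image"]; 
v=np.hstack([cv2.resize(a[160:260,345:465],None,fx=3.3,fy=4,interpolation=2)[:400,:396],cv2.resize(a[195:295,130:230],(400,400),interpolation=2)])
cv2.imwrite("pics/crop1.png",v)
E
```

```text
wide scene bbox [379, 213, 24, 26, 473] cyl [628. 263.] circ (array([599.7, 284.5]), (np.int64(33), 70))
wide side bbox [262, 156, 19, 25, 378] cyl [567. 204.] circ (array([596.2, 281.4]), (np.int64(20), 65))
   cross [598.1 284. ]
narrow scene bbox [398, 173, 19, 26, 312] cyl [515. 346.] circ (array([486.2, 367.1]), (np.int64(25), 61))
narrow side bbox [223, 142, 16, 31, 296] cyl [410.  78.] circ (array([481.9, 365.5]), (np.int64(13), 76))
   cross [487.  365.7]
lid scene bbox [145, 209, 68, 115, 5111] cyl [ 647. -285.] circ (array([ 515.5, -310.8]), (np.int64(130), 303))
lid side bbox [294, 291, 84, 74, 4786] cyl [ 505. -323.] circ (array([ 510.7, -314.5]), (np.int64(169), 223))
   cross [ 490.8 -342.1]
pan scene bbox [0, 0, 479, 259, 39948] cyl [1004. -112.] circ (array([555.1,  24.2]), (np.int64(76), 1906))
pan side bbox [251, 184, 72, 68, 3648] cyl [489. -85.] circ (array([552.4,  22.4]), (np.int64(79), 212))
   cross [ 466.6 -135.2]
canister scene bbox [145, 209, 68, 115, 5111] cyl [ 895. -196.] circ (array([ 723.3, -294.3]), (np.int64(64), 303))
canister side bbox [386, 241, 53, 69, 2625] cyl [ 695. -317.] circ (array([ 706. , -307.2]), (np.int64(67), 175))
   cross [ 791.5 -233. ]
knob scene bbox [173, 228, 6, 8, 32] cyl [ 204. -413.] circ None
knob side bbox [333, 308, 8, 14, 96] cyl [ 532. -286.] circ None
   cross [ 513.3 -311.8]
```

View pics/crop1.png

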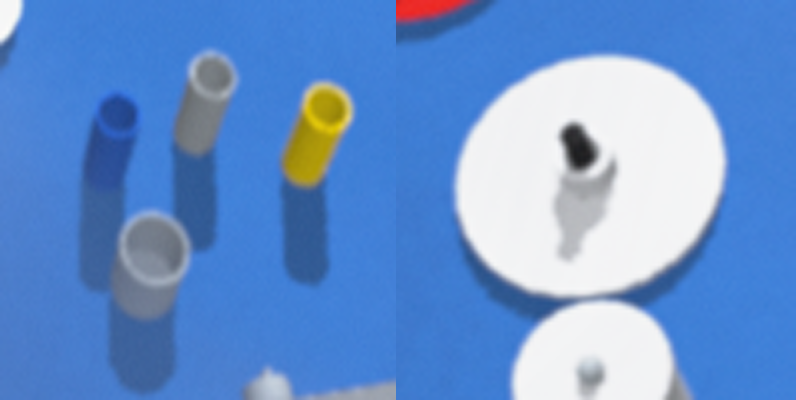

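The crop shows the grey narrow beaker, the grey wide beaker, and the pale nested lids with the black knob; the blue, yellow and red look-alikes are clearly separate. Two views agree to about 3 mm:
- wide beaker (598, 284)
- narrow beaker (486, 366)
- knob (513, -312)
- saucepan (553.5, 23)
- canister about (706, -307), which leaves about 57 mm to the gripper body

Tool x is world +y, tool y is world +x and tool z is down.

Emit:
step_arm(
  steps=[
    [0,0,0,47,4,0,1],
    [0,0,0,47,4,0,1],
    [0,0,0,47,4,0,1],
    [0,0,0,47,4,0,1],
    [0,0,0,48,4,0,1],
    [0,0,0,48,3.5,0,1],
    [0,0,0,0,0,40,1],
    [0,0,0,0,0,40,1],
  ],
  force=25,
)

```text
time_s: 1.1
ee_pos: [598.3, 284.9, 132.7]
ee_rot: [180.0, 0.0, 90.1]
force: [-0.1, -0.3, -0.6]
gripper_width: 91.2
gripper_force: 0.0
```

```bash
python3 - <<'E'
from h import *
s=state(); fr=grab_frame("wrist"); print(s["ee_pos"],s["ee_rot"]); print(fr["fovy"],fr["cx"],fr["cy"],np.round(fr["tool_from_camera"],3).tolist())
sc=grab_frame("scene"); np.save("scene1.npy",sc,allow_pickle=True); m=(cv2.cvtColor(sc["image"],cv2.COLOR_BGR2HSV)); g=(m[...,1]<95)&(m[...,2]>70)
g[:, :262]=0; g[:190]=0; g[:,335:]=0
print(circ(sc,comp(g,(300,240))[0],101,85))
cv2.imwrite("pics/a.png",np.hstack([cv2.resize(fr["image"],(400,300)),cv2.resize(sc["image"],(400,300))]))
E
```

```text
[598.28379628 284.89869428 132.65564944] [1.79982435e+02 3.22312420e-03 9.00863294e+01]
65.70646984690485 280.20882023223703 209.08232902448032 [[0.0, -0.964, -0.267, 76.188], [1.0, 0.0, 0.001, -0.006], [-0.001, -0.267, 0.964, -169.911], [0.0, 0.0, 0.0, 1.0]]
(array([556.00750245,  23.505301  ]), np.int64(93), 195)
```

View pics/a.png

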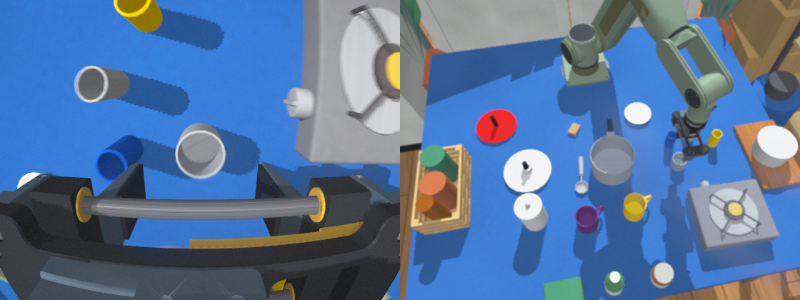

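The wrist view shows the wide beaker between the fingers (rim at about (200,152) in the small picture), with blue at (120,158) just left of the left finger. I check both rims and the clearance by casting wrist rays before going down.

```bash
cat >> h.py <<'E'
def wplane(fr,st,uv,z):
    f=cam(fr);T=np.array(fr["tool_from_camera"]);d=np.array([uv[0]-fr["cx"],uv[1]-fr["cy"]]);r=np.hypot(*d);t=r/f
    c=np.array([*(d/max(r,1e-9)*np.sin(t)),np.cos(t)]); R=Ro.from_euler("xyz",st["ee_rot"],degrees=True).as_matrix()
    o=np.array(st["ee_pos"])+R@T[:3,3]; w=R@T[:3,:3]@c; return o+w*(z-o[2])/w[2]
def wcirc(fr,st,m,z,r):
    import h; old=h.onplane; h.onplane=lambda a,p,zz:wplane(fr,st,p,zz)
    try: return circ(fr,m,z,r)
    finally: h.onplane=old
E
python3 - <<'E'
from h import *
s=state(); fr=grab_frame("wrist"); H=cv2.cvtColor(fr["image"],cv2.COLOR_BGR2HSV)
g=(H[...,1]<95)&(H[...,2]>90)
for n,sd,z,r in(("wide",(280,195),54,29),("narrow",(128,118),78,20)): print(n,wcirc(fr,s,comp(g,sd)[0],z,r))
b=((H[...,0]>108)&(H[...,2]<190)&(H[...,1]>150)); m,st=comp(b,(150,228)); print("blue",st, wplane(fr,s,(150,230),78))
sc=np.load("scene0.npy",allow_pickle=True).item(); print("blue scene",onplane(sc,(381,188),78))
E
```

```text
wide (array([599.01342908, 286.20438592]), np.int64(167), 215)
narrow (array([485.475759  , 368.92357267]), np.int64(111), 198)
blue [ 136  212   41   42 1109] [495.54769628 280.82992309  78.        ]
blue scene [499.7553378  279.85035678  78.        ]
```

Emit:
step_arm(
  steps=[
    [0,0,0,1,0.5,26,1],
    [0,0,0,0,0,26,1],
    [0,0,0,0,0,26,1],
    [0,0,0,0,0,26,1],
    [0,0,0,0,0,0,1],
    [0,0,0,0,0,0,0.4],
    [0,0,0,0,0,0,0.4],
    [0,0,0,0,0,0,0.4],
  ],
  force=25,
)

```text
time_s: 2.25
ee_pos: [599.7, 285.2, 31.2]
ee_rot: [179.9, -0.0, 90.0]
force: [0.3, 0.2, 0.5]
gripper_width: 64.1
gripper_force: 0.0
```

Emit:
step_arm(
  steps=[
    [0,0,0,0,0,2,0.4],
    [0,0,0,0,0,0,0.4],
    [0,0,0,0,0,0,0.4],
    [0,0,0,0,0,0,0.4],
    [0,0,0,0,0,-15,0.4],
    [0,0,0,0,0,-25,0.4],
    [0,0,0,0,0,-35,0.4],
    [0,0,0,0,0,-35,0.4],
  ],
  force=25,
)

```text
time_s: 3.25
ee_pos: [598.9, 285.0, 139.4]
ee_rot: [180.0, -0.0, 90.0]
force: [-0.6, 0.6, -0.8]
gripper_width: 57.9
gripper_force: 25.0
```

Emit:
step_arm(
  steps=[
    [0,0,0,0,0,-20,0.4],
    [0,0,0,-37,-6,0,0.4],
    [0,0,0,-37,-6,0,0.4],
    [0,0,0,-37,-6,0,0.4],
    [0,0,0,-37,-6,0,0.4],
    [0,0,0,-38,-6,0,0.4],
    [0,0,0,-38,-7,0,0.4],
    [0,0,0,-38,-7,0,0.4],
  ],
)

```text
time_s: 4.25
ee_pos: [554.8, 21.8, 158.5]
ee_rot: [180.0, 0.0, 90.0]
force: [0.6, -0.2, -0.9]
gripper_width: 58.1
gripper_force: 25.0
```

```bash
python3 - <<'E'
from h import *
s=state(); print(s["ee_pos"],s["gripper_width"]); fr=grab_frame("wrist"); sd=grab_frame("side")
cv2.imwrite("pics/b.png",np.hstack([cv2.resize(fr["image"],(400,300)),cv2.resize(sd["image"],(400,300))]))
np.save("w2.npy",dict(fr=fr,s=s),allow_pickle=True)
E
```

```text
[554.76821363  21.8148319  158.54046935] 58.09073563961028
```

View pics/b.png

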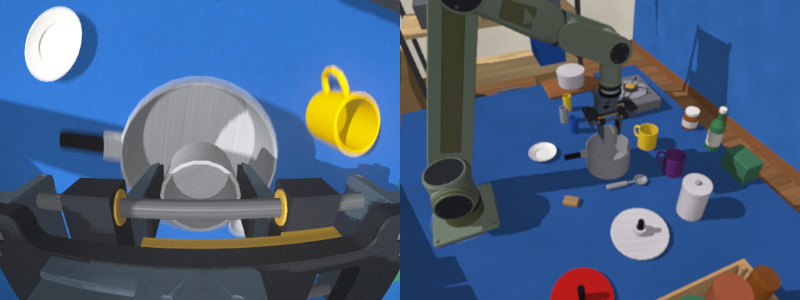

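Emit:
step_arm(
  steps=[
    [0,0,0,1,0,25,0.4],
    [0,0,0,0,0,30,0.4],
    [0,0,0,0,0,30,0.4],
    [0,0,0,0,0,25,0.4],
    [0,0,0,0,0,12,0.4],
    [0,0,0,0,0,3,0.4],
    [0,0,0,0,0,0,0.4],
    [0,0,0,0,0,0,0.8],
  ],
)

```text
time_s: 5.35
ee_pos: [555.8, 24.2, 33.7]
ee_rot: [179.9, -0.0, 90.0]
force: [0.2, -0.4, -0.9]
gripper_width: 64.9
gripper_force: 0.0
```

Emit:
step_arm(
  steps=[
    [0,0,0,0,0,0,0.8],
    [0,0,0,0,0,0,0.8],
    [0,0,0,0,0,-20,0.8],
    [0,0,0,0,0,-40,0.8],
    [0,0,0,0,0,-40,0.8],
    [0,0,0,45,-8,-5,0.8],
    [0,0,0,50,-9,0,0.8],
    [0,0,0,50,-10,0,0.8],
  ],
)

```text
time_s: 6.35
ee_pos: [527.9, 170.2, 138.3]
ee_rot: [179.9, -0.0, 89.9]
force: [0.8, 0.1, -0.5]
gripper_width: 73.2
gripper_force: 0.0
```

Emit:
step_arm(
  steps=[
    [0,0,0,40,-8,0,0.8],
    [0,0,0,40,-8,0,0.8],
    [0,0,0,40,-8,0,0.8],
    [0,0,0,40,-9,0,0.8],
    [0,0,0,38,-9,0,0.8],
    [0,0,0,0,0,20,0.8],
    [0,0,0,0,0,30,0.8],
    [0,0,0,0,0,0,0.8],
  ],
)

```text
time_s: 7.35
ee_pos: [484.4, 366.0, 85.8]
ee_rot: [-179.7, 0.2, 90.0]
force: [-1.1, -0.2, -0.5]
gripper_width: 73.1
gripper_force: 0.0
```

```bash
python3 - <<'E'
from h import *
s=state(); fr=grab_frame("wrist"); H=cv2.cvtColor(fr["image"],cv2.COLOR_BGR2HSV)
g=(H[...,1]<95)&(H[...,2]>90)
print(s["ee_pos"])
m,st=comp(g,(280,205)); print(st.tolist(),wcirc(fr,s,m,78,20))
sc=grab_frame("scene");Hs=cv2.cvtColor(sc["image"],cv2.COLOR_BGR2HSV);g=(Hs[...,1]<95)&(Hs[...,2]>70); g[:,:255]=0; g[:185]=0; g[:,335:]=0
print("pan",circ(sc,comp(g,(300,240))[0],101,85))
cv2.imwrite("pics/c.png",np.hstack([cv2.resize(fr["image"],(400,300)),cv2.resize(sc["image"][180:270,240:360],(400,300))]))
E
```

```text
[484.41240248 365.99065275  85.760572  ]
[246, 189, 67, 89, 4523] (array([483.76142154, 370.71622604]), np.int64(147), 226)
pan (array([554.43225004,  23.71473072]), np.int64(84), 201)
```

View pics/c.png

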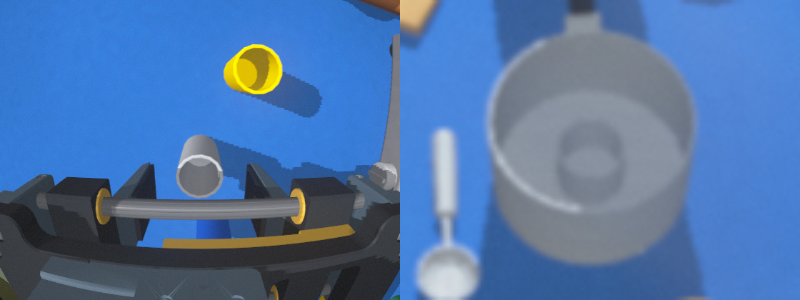

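The wide beaker stands near the middle of the pan. The grey narrow beaker is between the fingers, with its rim centre at about (280,246) in full pixels. I check its y offset.

```bash
python3 - <<'E'
from h import *
s=state(); fr=grab_frame("wrist"); H=cv2.cvtColor(fr["image"],cv2.COLOR_BGR2HSV)
g=(H[...,1]<95)&(H[...,2]>90); m,st=comp(g,(280,205))
ys,xs=np.nonzero(m); bot=ys.max(); xb=xs[ys==bot].mean(); print("near edge",wplane(fr,s,(xb,bot),78))
for r in range(230,262,6):
    k=xs[ys==r]; print(r,k.min(),k.max(),np.round([wplane(fr,s,(k.min()-.5,r),78)[:2],wplane(fr,s,(k.max()+.5,r),78)[:2]],1).tolist())
# wide beaker in pan from scene: inner rim dark ring -> print rays of the rim ellipse centre in the crop
sc=grab_frame("scene"); print("wide in pan", onplane(sc,(240+590/400*120-120,180+152/300*90),58)[:2])
E
```

```text
near edge [483.60246974 350.37549299  78.        ]
230 247 305 [[466.7, 380.6], [501.4, 380.6]]
236 245 306 [[465.3, 376.8], [502.1, 376.9]]
242 244 307 [[464.6, 373.0], [502.8, 373.0]]
248 243 307 [[463.9, 369.1], [502.9, 369.2]]
254 245 306 [[464.9, 365.2], [502.4, 365.3]]
260 247 304 [[466.0, 361.2], [501.3, 361.3]]
wide in pan [562.47570495  23.05486806]
```

Emit:
step_arm(
  steps=[
    [0,0,0,4,0,0,0.8],
    [0,0,0,0,0,15,0.8],
    [0,0,0,0,0,14,0.8],
    [0,0,0,0,0,0,0.25],
    [0,0,0,0,0,0,0.25],
    [0,0,0,0,0,0,0.25],
    [0,0,0,0,0,0,0.25],
    [0,0,0,0,0,0,0.25],
  ],
)

```text
time_s: 8.55
ee_pos: [486.2, 371.1, 59.3]
ee_rot: [180.0, -0.0, 90.0]
force: [0.2, 0.7, 0.8]
gripper_width: 39.7
gripper_force: 24.9
```

Emit:
step_arm(
  steps=[
    [0,0,0,0,0,-25,0.25],
    [0,0,0,0,0,-45,0.25],
    [0,0,0,0,0,-45,0.25],
    [0,0,0,-30,6,0,0.25],
    [0,0,0,-45,9,0,0.25],
    [0,0,0,-45,9,0,0.25],
    [0,0,0,-45,9,0,0.25],
    [0,0,0,-45,9,0,0.25],
  ],
)

```text
time_s: 9.55
ee_pos: [528.1, 159.5, 174.0]
ee_rot: [180.0, 0.0, 90.0]
force: [0.1, -0.6, -0.2]
gripper_width: 39.6
gripper_force: 24.9
```

Emit:
step_arm(
  steps=[
    [0,0,0,-45,9,0,0.25],
    [0,0,0,-45,9,0,0.25],
    [0,0,0,-36,7,0,0.25],
    [0,0,0,-10,2,0,0.25],
    [0,0,0,0,0,0,0.25],
    [0,0,0,0,0,0,0.25],
    [0,0,0,0,0,0,0.25],
    [0,0,0,0,0,0,0.25],
  ],
)

```text
time_s: 10.55
ee_pos: [554.9, 25.8, 174.0]
ee_rot: [180.0, -0.0, 90.1]
force: [0.2, 0.5, -0.1]
gripper_width: 40.1
gripper_force: 24.9
```

```bash
python3 - <<'E'
from h import *
s=state(); fr=grab_frame("wrist"); print(s["ee_pos"],s["ee_rot"])
cv2.imwrite("pics/d.png",cv2.resize(fr["image"][100:340,150:430],(700,600)))
np.save("w3.npy",dict(fr=fr,s=s),allow_pickle=True)
E
```

```text
[554.91982902  25.76128431 173.99629578] [ 1.79996024e+02 -5.24097156e-03  9.00659487e+01]
```

View pics/d.png

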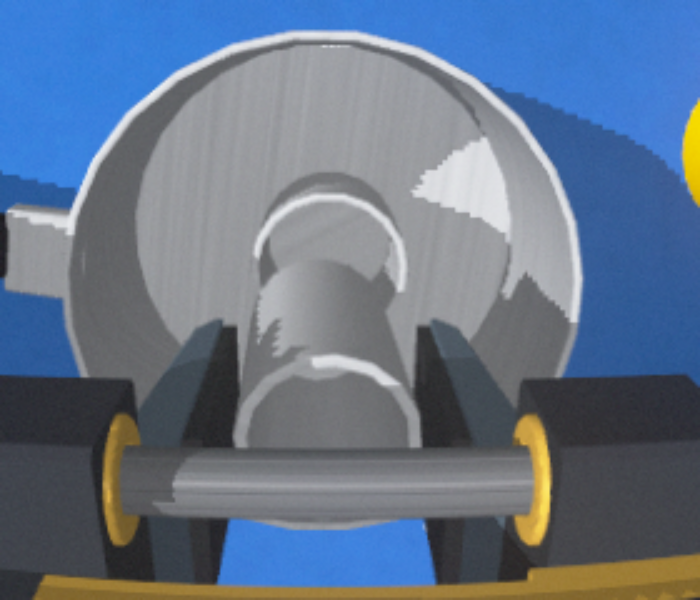

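The wide rim spans x 257–406 with its top at (331,197) in the crop. The narrow beaker's bottom edge is at (325,260). I cast both at their heights.

```bash
python3 - <<'E'
from h import *
D=np.load("w3.npy",allow_pickle=True).item(); fr,s=D["fr"],D["s"]
c=lambda x,y:(150+x*.4,100+y*.4)
for n,p,z in(("wide far",(331,194),58),("wide L",(256,245),58),("wide R",(407,262),58),("nar bottom far",(325,259),115),("nar rim far",(325,355),193),("nar rim L",(234,425),193),("nar rim R",(420,425),193),("pan L",(65,275),101),("pan R",(581,275),101),("pan far",(320,31),101)):
    print(n,np.round(wplane(fr,s,c(*p),z)[:2],1))
E
```

```text
wide far [557.1  51.9]
wide L [529.9  33.2]
wide R [584.9  26.9]
nar bottom far [554.9  42.7]
nar rim far [554.9  43.2]
nar rim L [536.1  27.5]
nar rim R [574.6  27.5]
pan L [471.4  33.9]
pan R [637.1  34.1]
pan far [553.4 108.6]
```

Emit:
step_arm(
  steps=[
    [0,0,0,0,1.5,20,0.25],
    [0,0,0,0,0,25,0.25],
    [0,0,0,0,0,20,0.25],
    [0,0,0,0,0,15,0.25],
    [0,0,0,0,0,12,0.25],
    [0,0,0,0,0,8,0.25],
    [0,0,0,0,0,5,0.25],
    [0,0,0,0,0,0,0.25],
  ],
)

```text
time_s: 11.6
ee_pos: [556.5, 25.0, 68.9]
ee_rot: [-180.0, 0.0, 90.0]
force: [0.1, -0.5, -0.9]
gripper_width: 39.7
gripper_force: 24.9
```

Emit:
step_arm(
  steps=[
    [0,0,0,0,0,1.5,0.25],
    [0,0,0,0,0,0,0.25],
    [0,0,0,0,0,0,0.8],
    [0,0,0,0,0,0,0.8],
    [0,0,0,0,0,0,0.8],
    [0,0,0,0,0,-20,0.8],
    [0,0,0,0,0,-45,0.8],
    [0,0,0,0,0,-45,0.8],
  ],
)

```text
time_s: 12.6
ee_pos: [556.3, 25.0, 178.5]
ee_rot: [-180.0, -0.0, 90.0]
force: [0.6, -0.0, 0.3]
gripper_width: 73.2
gripper_force: 0.0
```

Emit:
step_arm(
  steps=[
    [0,0,0,-30,-4,0,0.8],
    [0,0,0,-50,-6,0,0.8],
    [0,0,0,-50,-6,0,0.8],
    [0,0,0,-50,-6,0,0.8],
    [0,0,0,-50,-6,0,0.8],
    [0,0,0,-50,-6,0,0.8],
    [0,0,0,-40,-5,0,0.8],
    [0,0,0,-17,-4,0,0.8],
  ],
)

```text
time_s: 13.6
ee_pos: [513.0, -313.9, 177.3]
ee_rot: [180.0, 0.0, 89.9]
force: [-0.2, 0.8, 0.1]
gripper_width: 73.0
gripper_force: 0.0
```

```bash
python3 - <<'E'
from h import *
s=state(); fr=grab_frame("wrist"); sc=grab_frame("scene"); print(s["time_s"],s["ee_pos"],s["ee_rot"])
cv2.imwrite("pics/e.png",np.hstack([cv2.resize(fr["image"],(400,300)),cv2.resize(sc["image"][180:270,240:360],(400,300))]))
np.save("w4.npy",dict(fr=fr,s=s,sc=sc),allow_pickle=True)
Hs=cv2.cvtColor(sc["image"],cv2.COLOR_BGR2HSV);g=(Hs[...,1]<95)&(Hs[...,2]>70); g[:,:262]=0; g[:185]=0; g[:,335:]=0
print("pan",circ(sc,comp(g,(300,240))[0],101,85))
E
```

```text
13.6 [ 513.03992955 -313.91732561  177.2824082 ] [1.79996377e+02 4.41119000e-04 8.98751655e+01]
pan (array([555.27414611,  23.94759849]), np.int64(92), 200)
```

View pics/e.png

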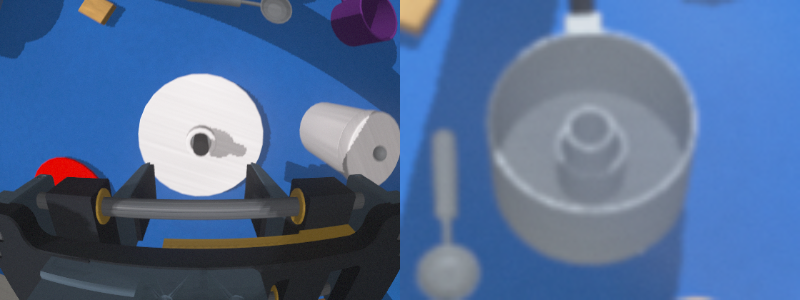

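The beakers are nested in the middle of the pan. The wrist view shows the lid disc around (200,135) with the knob at (201,146). I measure both there.

```bash
python3 - <<'E'
from h import *
D=np.load("w4.npy",allow_pickle=True).item(); fr,s=D["fr"],D["s"]
H=cv2.cvtColor(fr["image"],cv2.COLOR_BGR2HSV); g=(H[...,1]<60)&(H[...,2]>150)
m,st=comp(g,(240,160)); print(st.tolist(),"lid",wcirc(fr,s,m,17,94))
k=(H[...,2]<75); k[:170]=0;k[225:]=0;k[:,:255]=0;k[:,:][:,310:]=0
m,st=comp(k,(281,204)); print("knob",st.tolist()); x,y,w,h=st[:4]
for z in(75,60,45): print(z,[np.round(wplane(fr,s,q,z)[:2],1).tolist() for q in((x-.5,y+h/2),(x+w-.5,y+h/2),(x+w/2,y+h-.5),(x+w/2,y-.5))])
E
```

```text
[194, 103, 175, 172, 22600] lid (array([ 513.8079541 , -312.77536207]), np.int64(394), 511)
knob [281, 205, 1, 1, 1]
75 [[513.5, -309.9], [514.4, -309.9], [514.4, -309.9], [514.4, -309.0]]
60 [[513.5, -313.8], [514.4, -313.8], [514.4, -313.8], [514.4, -312.9]]
45 [[513.5, -317.8], [514.5, -317.8], [514.5, -317.8], [514.5, -316.8]]
```

Emit:
step_arm(
  steps=[
    [0,0,0,1,1,30,0.8],
    [0,0,0,0,0,35,0.7],
    [0,0,0,0,0,30,0.7],
    [0,0,0,0,0,18,0.7],
    [0,0,0,0,0,10,0.7],
    [0,0,0,0,0,4,0.7],
    [0,0,0,0,0,0,0.7],
    [0,0,0,0,0,0,0.7],
  ],
  force=55,
)

```text
time_s: 14.7
ee_pos: [515.0, -311.2, 51.3]
ee_rot: [179.9, 0.0, 90.0]
force: [-0.1, 0.4, 0.6]
gripper_width: 63.7
gripper_force: 0.0
```

Emit:
step_arm(
  steps=[
    [0,0,0,0,0,0,0],
    [0,0,0,0,0,0,0],
    [0,0,0,0,0,0,0],
    [0,0,0,0,0,0,0],
    [0,0,0,0,0,0,0],
    [0,0,0,0,0,0,0],
    [0,0,0,0,0,0,0],
    [0,0,0,0,0,0,0],
  ],
  force=55,
)

```text
time_s: 15.7
ee_pos: [514.3, -311.0, 50.4]
ee_rot: [-180.0, -0.0, 90.0]
force: [-1.9, -1.3, 0.3]
gripper_width: 18.8
gripper_force: 55.0
```

Emit:
step_arm(
  steps=[
    [0,0,0,0,0,-5,0],
    [0,0,0,0,0,-10,0],
    [0,0,0,0,0,-15,0],
    [0,0,0,0,0,-20,0],
    [0,0,0,0,0,-25,0],
    [0,0,0,0,0,-25,0],
    [0,0,0,0,0,-15,0],
    [0,0,0,0,0,-5,0],
  ],
)

```text
time_s: 16.7
ee_pos: [514.9, -311.2, 171.7]
ee_rot: [179.9, 0.1, 90.0]
force: [-0.9, 0.7, -5.4]
gripper_width: 18.7
gripper_force: 55.0
```

Emit:
step_arm(
  steps=[
    [0,0,0,10,0,0,0],
    [0,0,0,20,0,0,0],
    [0,0,0,30,2,0,0],
    [0,0,0,30,4,0,0],
    [0,0,0,30,4,0,0],
    [0,0,0,30,5,0,0],
    [0,0,0,30,5,0,0],
    [0,0,0,30,5,0,0],
  ],
)

```text
time_s: 17.7
ee_pos: [538.5, -98.4, 169.7]
ee_rot: [-179.9, -0.1, 90.0]
force: [-0.0, 0.1, -4.6]
gripper_width: 18.9
gripper_force: 55.0
```

Emit:
step_arm(
  steps=[
    [0,0,0,30,5,0,0],
    [0,0,0,30,5,0,0],
    [0,0,0,30,5,0,0],
    [0,0,0,20,1,0,0],
    [0,0,0,10,0,0,0],
    [0,0,0,6,0,0,0],
    [0,0,0,0,0,0,0],
    [0,0,0,0,0,0,0],
  ],
)

```text
time_s: 18.7
ee_pos: [555.5, 24.3, 170.5]
ee_rot: [180.0, 0.0, 90.0]
force: [-0.2, -0.2, -4.7]
gripper_width: 18.9
gripper_force: 55.0
```

```bash
python3 - <<'E'
from h import *
s=state(); fr=grab_frame("wrist"); sc=grab_frame("scene");sd=grab_frame("side"); print(s["time_s"],s["ee_pos"],s["ee_rot"],s["gripper_width"],s["force"])
cv2.imwrite("pics/f.png",np.hstack([cv2.resize(sd["image"][130:270,200:370],(400,330)),cv2.resize(fr["image"],(400,330))]))
np.save("w5.npy",dict(fr=fr,s=s,sc=sc,sd=sd),allow_pickle=True)
z=s["ee_pos"][2]-50.4+17
H=cv2.cvtColor(fr["image"],cv2.COLOR_BGR2HSV); g=(H[...,1]<60)&(H[...,2]>120)
m,st=comp(g,(240,160)); print(st.tolist(),"lid wrist",wcirc(fr,s,m,z,94))
for n,im,sdp in(("scene",sc,(300,235)),("side",sd,(290,195))):
    H=cv2.cvtColor(im["image"],cv2.COLOR_BGR2HSV); g=(H[...,1]<60)&(H[...,2]>150)
    m,st=comp(g,sdp); print(n,st.tolist(),circ(im,m,z,94))
E
```

```text
18.7 [555.48026433  24.2991558  170.4853041 ] [1.79997694e+02 2.17288105e-02 8.99564103e+01] 18.9266937106421 [-0.20723401 -0.20687424 -4.69160106]
[148, 95, 266, 168, 32798] lid wrist (array([555.59186625,  22.39691776]), np.int64(428), 743)
scene [262, 183, 72, 63, 2568] (array([558.82295218,  23.33174095]), np.int64(106), 260)
side [258, 173, 28, 24, 458] (array([555.77462372,  22.57911305]), np.int64(32), 77)
```

View pics/f.png

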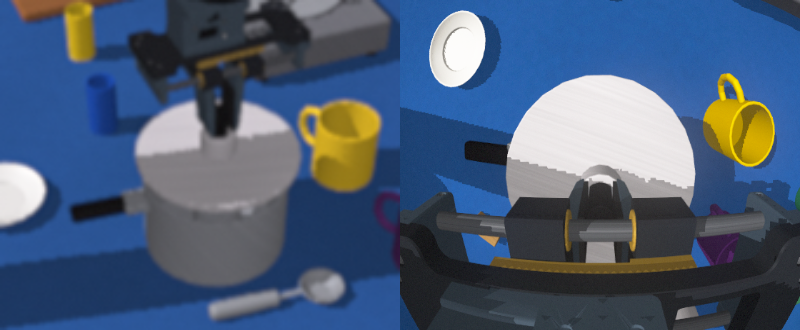

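Emit:
step_arm(
  steps=[
    [0,0,0,1,-0.5,6,0],
    [0,0,0,0,0,6,0],
    [0,0,0,0,0,4,0],
    [0,0,0,0,0,3,0],
    [0,0,0,0,0,2,0],
    [0,0,0,0,0,2,0],
    [0,0,0,0,0,1,0],
    [0,0,0,0,0,0,0],
  ],
)

```text
time_s: 19.85
ee_pos: [555.0, 26.0, 146.5]
ee_rot: [180.0, 0.0, 90.0]
force: [-0.6, 0.4, -4.9]
gripper_width: 18.8
gripper_force: 55.0
```

Emit:
step_arm(
  steps=[
    [0,0,0,0,0,1,0],
    [0,0,0,0,0,1,0],
    [0,0,0,0,0,0.5,0],
    [0,0,0,0,0,0.5,0],
    [0,0,0,0,0,0,0],
    [0,0,0,0,0,0,0],
    [0,0,0,0,0,0,0],
    [0,0,0,0,0,0,0],
  ],
)

```text
time_s: 20.85
ee_pos: [555.0, 26.0, 143.5]
ee_rot: [180.0, 0.0, 90.0]
force: [-0.8, -0.0, -5.1]
gripper_width: 18.6
gripper_force: 55.0
```

Emit:
step_arm(
  steps=[
    [0,0,0,0,0,0.5,0],
    [0,0,0,0,0,0.5,0],
    [0,0,0,0,0,0,0],
    [0,0,0,0,0,0,0],
    [0,0,0,0,0,0,0],
    [0,0,0,0,0,0,0],
    [0,0,0,0,0,0,0],
    [0,0,0,0,0,0,0],
  ],
)

```text
time_s: 21.85
ee_pos: [555.1, 26.0, 143.4]
ee_rot: [180.0, 0.0, 90.0]
force: [-2.9, -0.3, 5.1]
gripper_width: 19.2
gripper_force: 55.0
```

Contact came at exactly the predicted home height of 143.4, so I let go of the knob.

Emit:
step_arm(
  steps=[
    [0,0,0,0,0,-0.5,0],
    [0,0,0,0,0,0,0.75],
    [0,0,0,0,0,0,0.75],
    [0,0,0,0,0,0,0.75],
    [0,0,0,0,0,0,0.75],
    [0,0,0,0,0,0,0.75],
    [0,0,0,0,0,0,0.75],
    [0,0,0,0,0,0,0.75],
  ],
)

```text
time_s: 22.85
ee_pos: [555.0, 26.0, 143.0]
ee_rot: [180.0, 0.0, 90.0]
force: [0.6, -0.5, -0.5]
gripper_width: 68.3
gripper_force: 0.0
```

```bash
python3 - <<'E'
from h import *
s=state(); fr=grab_frame("wrist"); sc=grab_frame("scene");sd=grab_frame("side"); print(s["time_s"],s["ee_pos"],s["gripper_width"],s["force"])
cv2.imwrite("pics/g.png",np.hstack([cv2.resize(sd["image"][130:270,200:370],(400,330)),cv2.resize(fr["image"],(400,330))]))
H=cv2.cvtColor(fr["image"],cv2.COLOR_BGR2HSV); g=(H[...,1]<60)&(H[...,2]>120)
m,st=comp(g,(240,160)); print(st.tolist(),"lid wrist",wcirc(fr,s,m,110,94))
for n,im,sdp in(("scene",sc,(300,235)),("side",sd,(290,195))):
    H=cv2.cvtColor(im["image"],cv2.COLOR_BGR2HSV); g=(H[...,1]<60)&(H[...,2]>150)
    m,st=comp(g,sdp); print(n,st.tolist(),circ(im,m,110,94))
E
```

```text
22.85 [555.0441756   26.00574494 142.99419514] 68.31353742562715 [ 0.6482132  -0.52478371 -0.4637648 ]
[147, 95, 267, 184, 35020] lid wrist (array([555.15323735,  24.11241821]), np.int64(412), 910)
scene [263, 188, 70, 60, 2455] (array([557.99805799,  25.88954034]), np.int64(125), 252)
side [258, 179, 64, 26, 666] (array([554.28082282,  23.78303015]), np.int64(51), 194)
```

View pics/g.png

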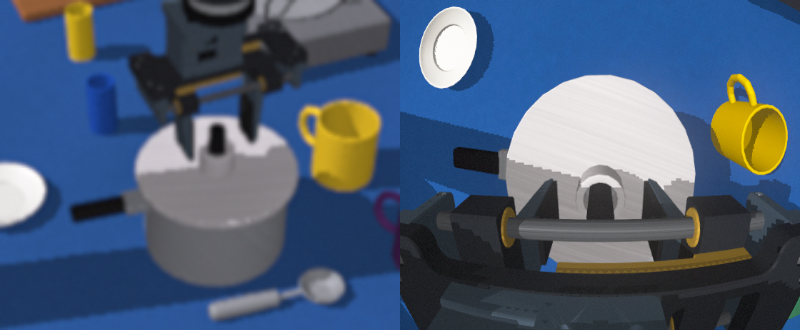

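The lids are home and the knob is free. Next I go down 28 mm to the collar.

Emit:
step_arm(
  steps=[
    [0,0,0,-1.5,0,0,0.75],
    [0,0,0,0,0,8,0.75],
    [0,0,0,0,0,10,0.75],
    [0,0,0,0,0,7,0.75],
    [0,0,0,0,0,2.5,0.75],
    [0,0,0,0,0,0,0.75],
    [0,0,0,0,0,0,0.3],
    [0,0,0,0,0,0,0.3],
  ],
  force=45,
)

```text
time_s: 24.0
ee_pos: [555.2, 24.5, 115.8]
ee_rot: [180.0, 0.0, 90.0]
force: [-0.9, 0.2, 0.7]
gripper_width: 51.3
gripper_force: 0.0
```

Emit:
step_arm(
  steps=[
    [0,0,0,0,0,0,0.3],
    [0,0,0,0,0,0,0.3],
    [0,0,0,0,0,0,0.3],
    [0,0,0,0,0,0,0.3],
    [0,0,0,0,0,0,0.3],
    [0,0,0,0,0,-2,0.3],
    [0,0,0,0,0,-4,0.3],
    [0,0,0,0,0,0,0.3],
  ],
)

```text
time_s: 25.0
ee_pos: [555.1, 24.5, 121.6]
ee_rot: [180.0, 0.0, 90.0]
force: [-0.2, 0.6, -2.0]
gripper_width: 40.7
gripper_force: 45.0
```

Held at 40.7 mm with about 2 N of load, which is the outer lid alone. I lift it straight up.

Emit:
step_arm(
  steps=[
    [0,0,0,0,0,-8,0.3],
    [0,0,0,0,0,-12,0.3],
    [0,0,0,0,0,-15,0.3],
    [0,0,0,0,0,-15,0.3],
    [0,0,0,0,0,-18,0.3],
    [0,0,0,0,0,-18,0.3],
    [0,0,0,0,0,-12,0.3],
    [0,0,0,0,0,-6,0.3],
  ],
)

```text
time_s: 26.0
ee_pos: [555.2, 24.5, 226.6]
ee_rot: [179.9, -0.0, 90.0]
force: [-0.1, -0.5, -2.2]
gripper_width: 40.3
gripper_force: 45.0
```

Emit:
step_arm(
  steps=[
    [0,0,0,0,0,0,0.3],
    [0,0,0,0,0,0,0.3],
    [0,0,0,0,0,0,0.3],
    [0,0,0,0,0,0,0.3],
    [0,0,0,0,0,0,0.3],
    [0,0,0,0,0,0,0.3],
    [0,0,0,0,0,0,0.3],
    [0,0,0,0,0,0,0.3],
  ],
)

```text
time_s: 27.0
ee_pos: [555.0, 24.5, 225.5]
ee_rot: [180.0, 0.0, 90.0]
force: [0.0, 0.5, -2.8]
gripper_width: 40.4
gripper_force: 45.0
```

```bash
python3 - <<'E'
from h import *
s=state(); sd=grab_frame("side");sc=grab_frame("scene"); print(s["time_s"],s["ee_pos"],s["gripper_width"],s["gripper_force"],s["force"])
cv2.imwrite("pics/i.png",np.hstack([cv2.resize(sd["image"][90:270,190:380],(400,380)),cv2.resize(sc["image"],(400,380))]))
E
```

```text
27.0 [555.0166729   24.485974   225.48963495] 40.43844492763103 44.99932333943434 [ 0.03664927  0.54833734 -2.80366993]
```

View pics/i.png

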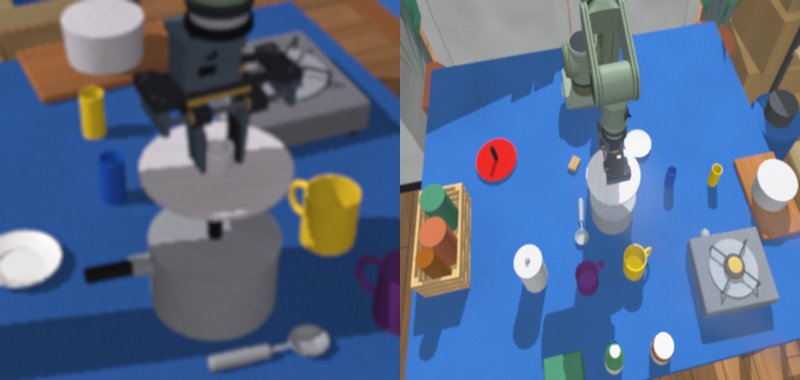

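The outer lid is held level about 43 mm above the knob. The inner lid lies shut on the pan, and the bystanders are where they were.

```bash
python3 -c "
from workcell import *
print(job_done())"
```

```text
the job is handed in; nothing more can be done
None
```

The cook set is packed and handed in at about 27 s: the beakers are nested in the saucepan, the inner lid is home on it, and the gripper holds the outer lid level and still about 43 mm above the knob; the hand-in returned no verdict.

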